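Load the paper-band cassette into the noodle bundling machine

TASK

Load the paper-band cassette into the bundling machine: set it flat on the steel apron with its low nose towards the machine, then push it from behind along the guides, under the head, until the sprung catch beside the guide has been pushed aside and clicks shut behind the cassette's back. Leave it held there by the catch, and leave the noodle bundle, the paper roll and the shears where they lie.

Things in the scene. Friction and masses are not known exactly. Their poses are not given: they have to be found in the camera images.
- machine: White bench machine with a steel loading guide, fixed. Origin: on the table, on the guide's centre line, right under the closed catch's holding face. x axis = the way in, z up, y left when looking in. All mm figures of apron, guides, head and catch are in this frame. A loaded cassette has its back at x 0 to 4 (centre x 50 to 54), so its back 46 to 50 mm stay outside the head.
- apron_mouth (a point): Middle of the front edge of the flat steel apron, on its top (machine x -150, z 6). The apron and guide floor are 100 wide, top 6 above the table, open with no walls from here to x -81.
- guide_throat (a point): Guide floor where the flared lead-ins (12 high, about 92 wide inside at x -81) have narrowed to 63 (machine x -45, z 6). From here a straight guide runs along the right, x -45 to 110; on the left the catch takes x -45 to 0 and the guide goes on from x 16. Guides are 63 apart inside, their tops at z 18.
- head_opening (a point): Guide floor at the mouth of the tunnel under the head (machine x 50, z 6). Tunnel 100 wide, underside z 66; head top z 78, 144 wide outside; behind it, from x 155 to 270, a block 105 high with a steel saddle up to 140. A hard stop in the tunnel meets the cassette's nose at x 104.
- catch (a joint): Sprung steel bar left of the guide, 41 long, z 8 to 19, turning in rad on an upright pin at machine x -41, y 37, slanting in to a tooth that reaches 6 mm into the cassette's path. 0 = closed (rest). A passing cassette swings it out to 0.1-0.2; when the cassette's back is about 2 mm past x 0 it springs to 0 behind it. 3 to 4 N at the tooth.
- catch_tooth (a point): Inner corner of the catch tooth, at its flat holding face (machine x 0, y 24, z 13.5 when closed).
- ejector (a joint): Hidden sprung pusher in the head (m, 0 = out). It meets the nose when the cassette's back is 14 mm short of x 0 and pushes back with 2.5 N, rising to 6 N at home (0.014 on the catch, 0.018 at the stop): a cassette not held by the catch is pushed out again. The push needed in all is up to about 15 N.
- cassette_centre (a point): Centre of the loose grey cassette (about 280 g), 27 above its underside; x to its nose, z up. Flange 100 (x) x 60 (y) x 14 high; on it a housing 44 wide, 40 high, 80 long, flush with the back, so the front 20 mm are a low nose. Grip across the housing, fingertips above the flange (juts out 8 each side). Starts flat on the table; on the apron the centre is 33 above the table.
- cassette_nose (a point): Middle of the cassette's front end face, 7 mm above its underside, 50 mm ahead of its centre.
- cassette_rear (a point): Middle of the cassette's upright flat back face (54 high, 44 wide above the flange), 27 mm above its underside, 50 mm behind its centre: push here.
- bundle: Bystander: bundle of dry noodles with a paper band, 180 long (its y), about 45 across, origin under its middle.
- band_roll: Bystander: spare paper roll lying flat, 68 across, 24 high, origin under its middle.
- shears: Bystander: shears with black loops lying flat, about 155 long (its y), 75 wide, 12 high, origin under its middle.
Not all that is in view belongs to the job. There is more than one size of the part that bears cassette_centre; the job needs the middle-sized.

How it is judged (in metres and radians):
On the way:
1. the cassette, flat and nose first between the guides, holds the catch pushed aside (value of joint catch above 0.08 rad and x of cassette_centre in the frame of machine between -0.095 and 0.046 m and y of cassette_centre in the frame of machine between -0.008 and 0.008 m and z of cassette_centre in the frame of machine below 0.039 m and angle between cassette_centre's own z axis and vertical below 0.1 rad and angle between the x axis of cassette_centre and the x axis of machine, either way round below 0.15 rad), for 0.1 s.
At the end, for the whole second after the job is handed in: The cassette lies flat in the guide, nose inwards, its back 0 to 4 mm beyond the catch's holding face (2.5 mm allowance), its centre within 4 mm of the guide's centre line and level within 0.06 rad, and the catch has sprung shut (under 0.05 rad) behind it (x of cassette_centre in the frame of machine between 0.0475 and 0.0565 m and y of cassette_centre in the frame of machine between -0.004 and 0.004 m and z of cassette_centre in the frame of machine between 0.029 and 0.037 m and x of cassette_nose in the frame of machine above 0.09 m and angle between cassette_centre's own z axis and vertical below 0.06 rad and value of joint catch below 0.05 rad); the robot touches nothing.
It fails at once if the noodle bundle moved by more than 30 mm (distance of bundle from where it was at the start of the episode above 0.03 m).
It fails at once if the paper roll moved by more than 30 mm (distance of band_roll from where it was at the start of the episode above 0.03 m).
It fails at once if the shears moved by more than 30 mm (distance of shears from where it was at the start of the episode above 0.03 m).
It also fails if it takes over 48 s, if anything falls off the work surface, if the arm or the gripper's body presses on something with over 40 N, if the wrist force passes 120 N, or if a joint passes its speed limit or range.

ROBOT

A 7-joint arm with a two-finger parallel gripper is mounted at the origin on the work surface. World frame = base frame: x ahead of the robot, y to its left, z up, the work surface at z = 0. Lengths are in mm, angles in rad, forces in N, time in s.
With the tool pointing down it reaches from about 400 to 925 mm from the base axis. Payload 5.6 kg.
Tool frame: the origin (TCP) lies between the finger pads; the fingertips stand 11 mm ahead of it and the grasp point (between the pads) lies 8 mm behind it; z points along the fingers, y is the direction in which the jaws open and shut (so a half turn about z gives the same grasp; the last joint's range is limited). The gripper opens to 85 mm and grips with 20 to 120 N. Pads are 22 mm wide; open, the fingers measure 114 mm over their backs; the gripper's body (76 mm by 85 mm) begins 54 mm behind the grasp point. The pads swing forward as they close: fully open they stand 13 mm farther back than shut.
Start: joints at [-1.376, 0.468, -0.012, 1.603, 0.006, 1.071, -0.056], TCP at [153.158, 631.705, 242.29] pointing down, gripper open.
Joint ranges: [-2.53, 2.53], [-0.31, 2.02], [-1.57, 1.55], [0.28, 2.44], [-1.29, 4.43], [0.15, 1.84], [-2.92, 2.92]. Speed limits (rad/s): [2.57, 2.57, 3.14, 3.14, 3.14, 3.14, 3.14].

INTERFACE

Orientations are given as [roll, pitch, yaw] about the fixed x, y, z axes, in that order (R = Rz(yaw) Ry(pitch) Rx(roll)).
In Python, from bench import status, read_camera, order gives the robot as it stands.
- The arm moves only by the tool jog_arm, never from a script. Its argument "steps" is a list of rows, each a list of 7 numbers: the shift along the tool's x, y, z in cm, then the turn, a rotation vector about the tool's x, y, z in rad, then the finger opening in cm, from 0 to 8.54. A call has 1 to 8 rows; each row shifts and turns the commanded pose from where the row before left it, along the tool's axes as they then stand; what a row does not reach is not made up. A row lasts 1/12 s, in which the tool goes at most 41.7 mm and 7.16 degrees, less where a joint would pass 70% of its speed; a pose out of reach is approached as far as the arm can. A call with a gripper value outside its range is refused whole. The fingers move at their own pace and stop on an object; "newtons" is the grip in N (left out, the last holds). Time passes only in rows, so rows that do not move let the fingers close. It gives the time, the measured TCP pose, the force and the opening at its end, in the units of the state.
- status.sense(): the state, without advancing time (a new reading comes with each control period).
- read_camera(name): name is "side" or "top" or "wrist"; returns a dict with "color" (480x640x3 uint8, red, green, blue), "K" (3x3 intrinsics, pixels), "k1" (the pictures are not rectified: a ray, as slopes to the right and down, at radius r is drawn at 1 + k1 r^2 times it, then the intrinsics apply), "world_to_cam" (4x4, takes a point from world to camera coordinates). Camera axes: x right, y down, z forward; pixel columns grow to the right and rows downward; lengths in mm; the calibration is good to about 2 mm. A picture is of the moment at which its call begins. There is no depth.
- order.sign_off(): hands the job in, once; it reports no verdict.
The state is a dict: "time": time; "joint_positions": joint angles; "dq": joint speeds; "effort": joint torques, N m; "eef_pos": TCP position; "ee_rot": TCP orientation; "contact_force": force on the tool from outside, world axes, zero at the start; "moment": the same for the moment, N m; "gripper_width": finger opening in mm.
Only numpy, scipy, OpenCV 4.12 (cv2) and the standard library are available. Lean on these libraries where they do the work, as an engineer would, in place of code of your own. Each camera call takes 0.05 s, during which the arm holds its last target.

## Working session

There is one attempt and no reset: what is moved stays moved. The work goes in short steps, Python scripts to look and compute and a tool call to move; the robot and the scene stay as the last step left them, time stands still between calls to the robot, and variables do not carry over. Pictures are saved under pics/ and viewed, and the job is handed in when it is done.

Besides the shell and the picture viewer there is one more tool, called after ">>>" by a JSON object that holds its "fn" and its "kwargs". jog_arm: Moves the arm, as the interface text tells. Its arguments: {"type":"object","properties":{"steps":{"type":"array","items":{"type":"array","items":{"type":"number"}}},"newtons":{"type":"number"}},"required":["steps"]}

```bash
mkdir -p pics; ls; cat > h.py <<'E'
import numpy as np, cv2
from scipy.spatial.transform import Rotation as R
from bench import status, read_camera, order
def ray(c,u,v):
    K=c["K"];k1=c["k1"];xd=(u-K[0,2])/K[0,0];yd=(v-K[1,2])/K[1,1]
    x,y=xd,yd
    for _ in range(30):
        f=1+k1*(x*x+y*y);x,y=xd/f,yd/f
    T=c["world_to_cam"];Rm=T[:3,:3];o=-Rm.T@T[:3,3];d=Rm.T@np.array([x,y,1.]);return o,d/np.linalg.norm(d)
def onz(c,u,v,z):
    o,d=ray(c,u,v);return o+d*(z-o[2])/d[2]
def tri(rs):
    A=0;b=0
    for o,d in rs:
        P=np.eye(3)-np.outer(d,d);A=A+P;b=b+P@o
    p=np.linalg.solve(A,b);return p,[np.linalg.norm((np.eye(3)-np.outer(d,d))@(p-o)) for o,d in rs]
def proj(c,p):
    q=c["world_to_cam"]@np.append(p,1.);x,y=q[0]/q[2],q[1]/q[2];f=1+c["k1"]*(x*x+y*y)
    return c["K"][0,0]*x*f+c["K"][0,2],c["K"][1,1]*y*f+c["K"][1,2]
def snap(n,tag):
    c=read_camera(n);c={k:np.array(v) if k!="k1" else v for k,v in c.items()}
    cv2.imwrite(f"pics/{n}_{tag}.png",c["color"][:,:,::-1]);np.save(f"pics/{n}_{tag}.npy",c,allow_pickle=True);return c
def load(n,tag): return np.load(f"pics/{n}_{tag}.npy",allow_pickle=True).item()
E
python3 - <<'E'
from h import *
for n in("top","side","wrist"):
    c=snap(n,"0");T=c["world_to_cam"];print(n,c["K"][0,0],c["k1"],(-T[:3,:3].T@T[:3,3]).round(),T[:3,:3].round(2).tolist())
s=status.sense();print(s)
E
```

```text
pics
top 458.1409621291608 0.004089760541276684 [367.  97. 945.] [[0.06, -1.0, -0.01], [-0.97, -0.06, -0.23], [0.23, 0.02, -0.97]]
side 536.8270475331701 -0.02689378950196824 [454. 729. 805.] [[-0.99, -0.16, 0.0], [-0.12, 0.75, -0.65], [0.1, -0.64, -0.76]]
wrist 342.28201487754313 -0.06064070132075965 [ 76. 651. 373.] [[0.24, 0.97, -0.0], [0.93, -0.22, 0.3], [0.3, -0.07, -0.95]]
{'time': 0.15, 'joint_positions': array([-1.37599196,  0.46821268, -0.01163265,  1.60337667,  0.00599835,
        1.07137819, -0.05631172]), 'dq': array([-0.00100496, -0.00380996,  0.00038098, -0.00405149, -0.0009074 ,
       -0.00110157, -0.00062331]), 'effort': array([ 1.66862072e-03, -5.32795143e+01,  2.16593093e-02, -2.51552314e+01,
        1.13197890e-02,  5.57664433e-03,  1.02911471e-05]), 'eef_pos': array([153.06815504, 631.31747499, 241.54728164]), 'ee_rot': array([-3.14025537e+00,  8.76348466e-05,  2.90373720e+00]), 'contact_force': array([ 0.18576261, -0.11627054,  0.29636455]), 'moment': array([ 0.0393708 , -0.01754678,  0.02644648]), 'gripper_width': 85.16355349867267}
```

View pics/top_0.png

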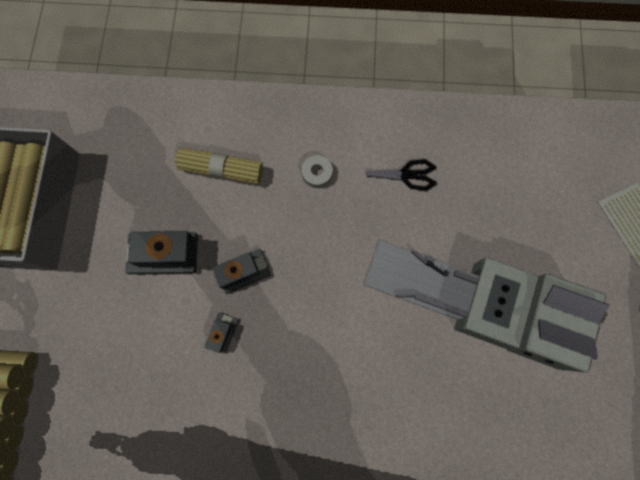

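View pics/side_0.png

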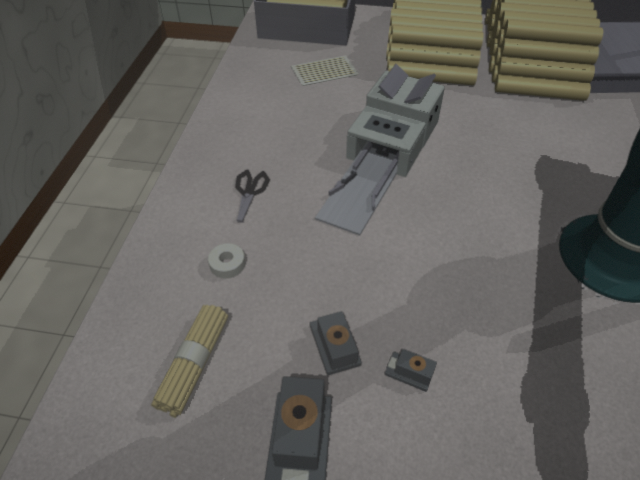

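View pics/wrist_0.png

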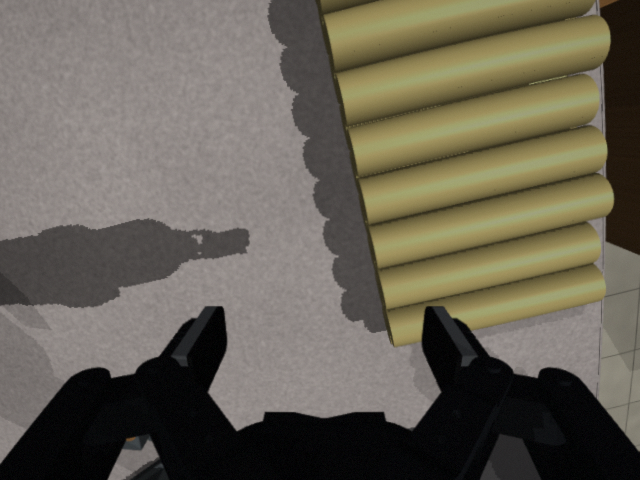

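```bash
python3 - <<'E'
from h import *
c=load("top","0");s=load("side","0")
for nm,p in dict(big=(163,252),mid=(242,270),small=(222,332),mouth=(373,265),headc=(505,298),roll=(317,170),shear=(400,174),bund=(219,166)).items(): print(nm,onz(c,*p,10).round())
for n,cc,box in(("top",c,(110,210,180,160)),("top_m",c,(350,210,270,170)),("side",s,(250,280,200,200)),("side_m",s,(300,50,160,190))):
    x,y,w,h=box;cr=cc["color"][y:y+h,x:x+w,::-1];f=min(790/w,590/h);cr=cv2.resize(cr,None,fx=f,fy=f,interpolation=cv2.INTER_CUBIC);print(n,f);cv2.imwrite(f"pics/crop_{n}.png",np.clip(cr*1.5,0,255).astype(np.uint8))
E
```

```text
big [537. 448.  10.]
mid [509. 280.  10.]
small [381. 307.  10.]
mouth [536.  10.  10.]
headc [ 484. -259.   10.]
roll [737. 139.  10.]
shear [739. -41.  10.]
bund [734. 353.  10.]
top 3.6875
top_m 2.925925925925926
side 2.95
side_m 3.1052631578947367
```

View pics/crop_top.png

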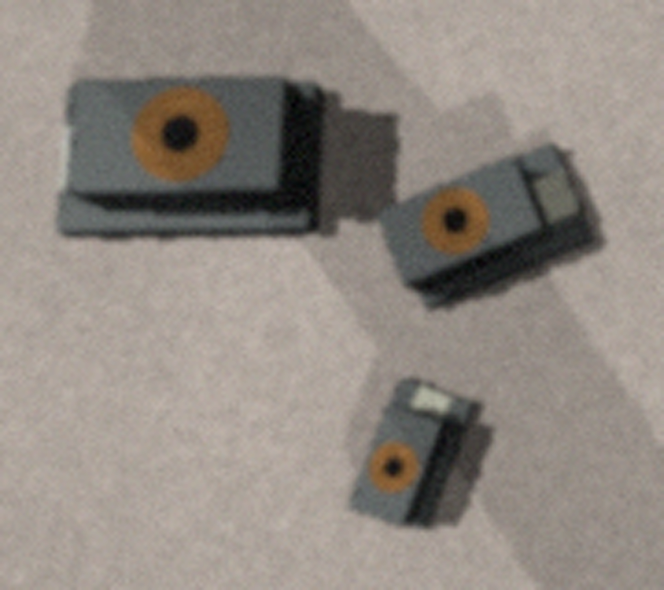

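View pics/crop_side.png

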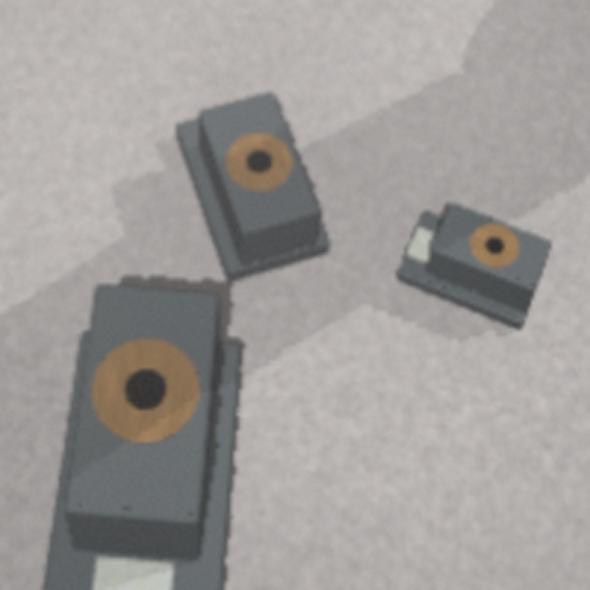

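View pics/crop_top_m.png

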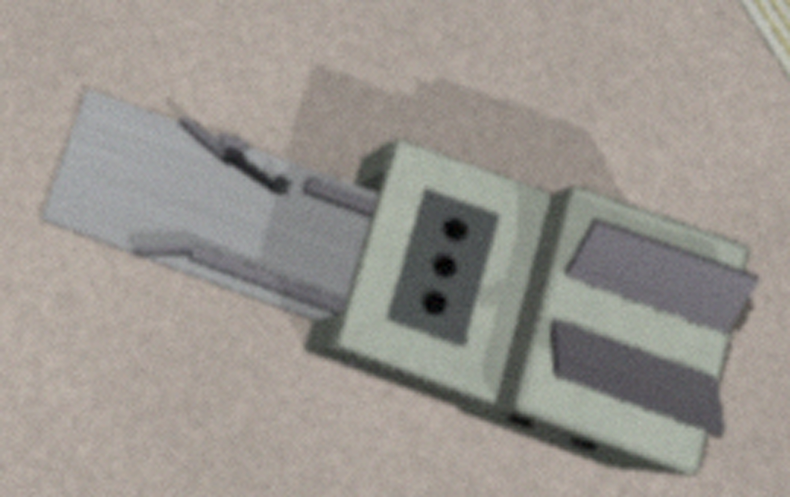

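View pics/crop_side_m.png

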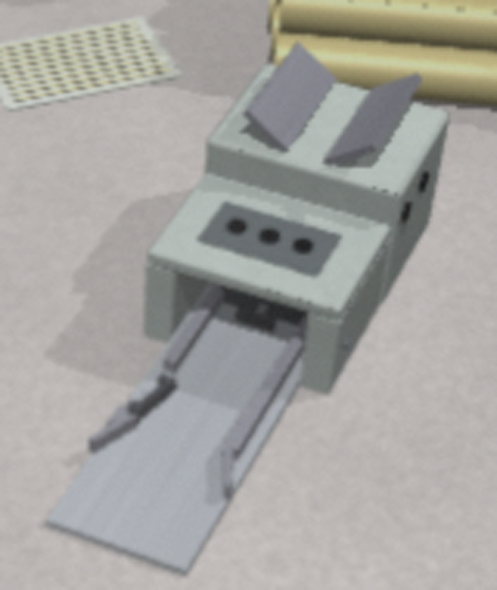

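```bash
python3 - <<'E'
from h import *
c=load("top","0");s=load("side","0")
def T(x,y,f=3.6875,o=(110,210)): return ray(c,(x+.5)/f-.5+o[0],(y+.5)/f-.5+o[1])
def S(x,y,f=2.95,o=(250,280)): return ray(s,(x+.5)/f-.5+o[0],(y+.5)/f-.5+o[1])
TM=lambda x,y:T(x,y,2.9259,(350,210));SM=lambda x,y:S(x,y,3.1053,(300,50))
def sh(n,a,b):
    p,e=tri([a,b]);print(n,p.round(1),np.round(e,1));return p
sh("ring",T(455,219),S(259,160))
sh("hbackL?",T(382,215),S(318,208));sh("hbackR",T(412,282),S(243,235)) 
sh("apL",TM(85,88),SM(48,522));sh("apR",TM(44,218),SM(186,573))
sh("headL",TM(400,142),SM(148,258));sh("headR",TM(341,347),SM(338,308))
for a in((455,228),(445,266),(434,303)):pass
sh("h1",TM(455,228),SM(236,226));sh("h2",TM(445,266),SM(269,236));sh("h3",TM(434,303),SM(303,246))
# ring by mask
for n,cc,b in(("top",c,(215,245,60,50)),("side",s,(300,300,70,80))):
    x,y,w,h=b;hsv=cv2.cvtColor(cc["color"][y:y+h,x:x+w],cv2.COLOR_RGB2HSV)
    m=((hsv[...,0]<20)&(hsv[...,1]>90)).astype(np.uint8);ct=max(cv2.findContours(m,0,2)[0],key=cv2.contourArea)
    print(n,np.array(cv2.fitEllipse(ct)[0])+(x,y),m.sum())
E
```

```text
ring [503.3 288.2  57.8] [0.8 0.8]
hbackL? [483.4 322.7  83.2] [15.1 15.1]
hbackR [490.3 315.8  19.8] [18.2 18.2]
apL [5.906e+02 1.000e-01 8.900e+00] [0.6 0.6]
apR [496.5  25.2   4. ] [0.9 0.9]
headL [ 552.9 -202.7   71.2] [1.9 1.9]
headR [ 417.6 -160.2   79.4] [2.9 2.9]
h1 [ 495.5 -232.2   84.1] [1.4 1.4]
h2 [ 471.2 -225.4   83.5] [1.8 1.8]
h3 [ 447.1 -217.7   83.9] [1.6 1.6]
top [232.89685631 269.48402405] 240
side [337.5284729  334.38642502] 200
```

```bash
python3 - <<'E'
from h import *
c=load("top","0");s=load("side","0")
def T(x,y,f=3.6875,o=(110,210)): return ray(c,(x+.5)/f-.5+o[0],(y+.5)/f-.5+o[1])
def S(x,y,f=2.95,o=(250,280)): return ray(s,(x+.5)/f-.5+o[0],(y+.5)/f-.5+o[1])
def sh(n,a,b):
    p,e=tri([a,b]);print(n,p.round(1),np.round(e,1));return p
a=sh("bL",T(382,218),S(243,235));b=sh("bR",T(410,282),S(320,208));d=sh("fR",T(543,234),S(277,95));e=sh("fL",T(520,164),S(203,112))
print(np.degrees(np.arctan2(*(d-b)[1::-1])),np.degrees(np.arctan2(*(e-a)[1::-1])))
print(((a+b)/2).round(1),((a+b+d+e)/4).round(1),[np.linalg.norm(v).round(1) for v in(a-b,d-b,e-a,d-e)])
s=status.sense()
from math import *
r=R.from_euler("xyz",s["ee_rot"]);print(r.as_matrix().round(2))
E
```

```text
bL [504.3 329.4  48.7] [2.2 2.2]
bR [468.1 309.4  53.8] [0. 0.]
fR [499.4 241.6  51.8] [1.2 1.2]
fL [538.  258.   49.3] [2.1 2.1]
-65.20647151117959 -64.72149714036132
[486.2 319.4  51.2] [502.4 284.6  50.9] [np.float64(41.7), np.float64(74.7), np.float64(78.9), np.float64(42.0)]
[[-0.97  0.24 -0.  ]
 [ 0.24  0.97 -0.  ]
 [-0.   -0.   -1.  ]]
```

```bash
cat >> h.py <<'E'
def tofr(w,yaw=None):
    """world target xyz(mm), yaw(deg) -> tool-frame shift cm before turning, turn about tool z"""
    s=status.sense();p=s["eef_pos"];r=R.from_euler("xyz",s["ee_rot"]);m=r.as_matrix()
    y0=np.degrees(np.arctan2(m[1,0],m[0,0]))
    d=m.T@(np.array(w)-p)/10
    print("now",p.round(1),"yaw",y0.round(2),"t",s["time"],"shift cm",d.round(2),"turn z",None if yaw is None else np.radians((y0-yaw+180)%360-180).round(4))
    print("tilt",np.round(np.arccos(-m[2,2]),4),"F",np.round(s["contact_force"],1),"w",s["gripper_width"].round(1))
    if yaw is not None:
        a=np.radians(yaw);m2=np.array([[np.cos(a),np.sin(a),0],[np.sin(a),-np.cos(a),0],[0,0,-1]])
        print("shift after turn",(m2.T@(np.array(w)-p)/10).round(2))
E
python3 -c "
from h import *
tofr((503,286,200),115)"
```

```text
now [153.1 631.3 241.5] yaw 166.37 t 0.15 shift cm [-42.14 -25.31   4.19] turn z 0.8966Traceback (most recent call last):
  File "<string>", line 3, in <module>
    tofr((503,286,200),115)
    ~~~~^^^^^^^^^^^^^^^^^^^
  File "h.py", line 30, in tofr
    print("tilt",np.round(np.arccos(-m[2,2]),4),"F",np.round(s["contact_force"],1),"w",s["gripper_width"].round(1))
                                                                                       ^^^^^^^^^^^^^^^^^^^^^^^^
AttributeError: 'float' object has no attribute 'round'
```

>>> {"fn": "jog_arm", "kwargs": {"steps": [[0,0,0,0,0,0.112,8.5],[0,0,0,0,0,0.112,8.5],[0,0,0,0,0,0.112,8.5],[0,0,0,0,0,0.112,8.5],[0,0,0,0,0,0.112,8.5],[0,0,0,0,0,0.112,8.5],[0,0,0,0,0,0.112,8.5],[0,0,0,0,0,0.112,8.5]]}}

```text
time: 0.82
eef_pos: [153.1, 631.5, 241.9]
ee_rot: [-3.141, 0.001, 2.002]
contact_force: [-0.2, -0.8, -0.0]
gripper_width: 84.9
```

```bash
python3 -c "
from h import *
tofr((503,286,200),115)"
```

```text
now [153.1 631.5 241.9] yaw 114.72 t 0.8167 shift cm [-46.01  17.34   4.21] turn z -0.0049Traceback (most recent call last):
  File "<string>", line 3, in <module>
    tofr((503,286,200),115)
    ~~~~^^^^^^^^^^^^^^^^^^^
  File "h.py", line 30, in tofr
    print("tilt",np.round(np.arccos(-m[2,2]),4),"F",np.round(s["contact_force"],1),"w",s["gripper_width"].round(1))
                                                                                       ^^^^^^^^^^^^^^^^^^^^^^^^
AttributeError: 'float' object has no attribute 'round'
```

>>> {"fn": "jog_arm", "kwargs": {"steps": [[-2.9,1.1,0.2,0,0,0,8.5],[-2.9,1.1,0.2,0,0,0,8.5],[-2.9,1.1,0.2,0,0,0,8.5],[-2.9,1.1,0.2,0,0,0,8.5],[-2.9,1.1,0.2,0,0,0,8.5],[-2.9,1.1,0.2,0,0,0,8.5],[-2.9,1.1,0.2,0,0,0,8.5],[-2.9,1.1,0.2,0,0,0,8.5]]}}

```text
time: 1.48
eef_pos: [331.9, 457.4, 226.1]
ee_rot: [-3.141, 0.0, 2.008]
contact_force: [-0.4, 0.5, 0.8]
gripper_width: 85.0
```

>>> {"fn": "jog_arm", "kwargs": {"steps": [[-2.9,1.1,0.2,0,0,0,8.5],[-2.9,1.1,0.2,0,0,0,8.5],[-2.9,1.1,0.2,0,0,0,8.5],[-2.9,1.1,0.2,0,0,0,8.5],[-2.9,1.0,0.2,0,0,0,8.5],[-2.9,1.0,0.2,0,0,0,8.5],[-2.9,1.0,0.2,0,0,0,8.5],[-2.5,1.0,0.2,0,0,0,8.5]]}}

```text
time: 2.15
eef_pos: [504.7, 285.7, 210.1]
ee_rot: [-3.141, 0.0, 2.007]
contact_force: [-0.1, -0.7, -0.5]
gripper_width: 85.2
```

>>> {"fn": "jog_arm", "kwargs": {"steps": [[0,0,0,0,0,0,8.5],[0,0,0,0,0,0,8.5]]}}

```text
time: 2.32
eef_pos: [504.6, 285.9, 210.0]
ee_rot: [-3.141, 0.001, 2.004]
contact_force: [-0.5, 0.2, -0.3]
gripper_width: 85.1
```

```bash
sed -i 's/s\["gripper_width"\].round(1)/round(float(s["gripper_width"]),1)/' h.py; python3 -c "
from h import *
tofr((503,286,200),115); c=snap('wrist','1')"
```

```text
now [504.6 285.9 210. ] yaw 114.82 t 2.3167 shift cm [ 0.07 -0.14  1.  ] turn z -0.0032
tilt 0.0008 F [-0.5  0.2 -0.3] w 85.1
shift after turn [ 0.07 -0.14  1.  ]
```

View pics/wrist_1.png

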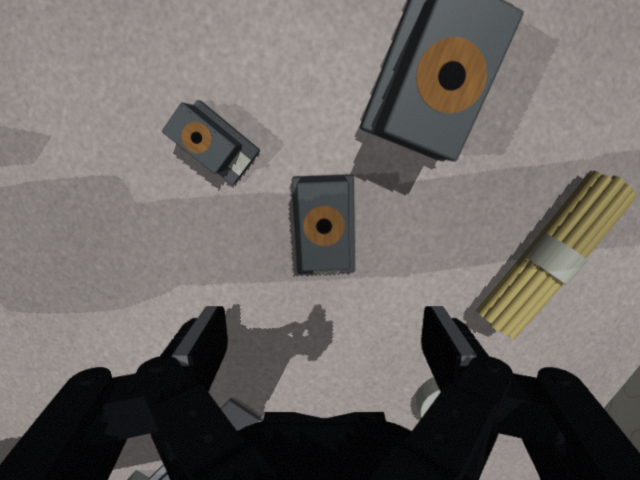

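```bash
python3 - <<'E'
from h import *
c=load("wrist","1");x,y,w,h=270,160,110,130
cr=cv2.resize(c["color"][y:y+h,x:x+w,::-1],None,fx=4.5,fy=4.5,interpolation=cv2.INTER_CUBIC);cv2.imwrite("pics/crop_w1.png",np.clip(cr*1.6,0,255).astype(np.uint8))
hsv=cv2.cvtColor(c["color"][y:y+h,x:x+w],cv2.COLOR_RGB2HSV)
m=((hsv[...,0]<20)&(hsv[...,1]>90)).astype(np.uint8);ct=max(cv2.findContours(m,0,2)[0],key=cv2.contourArea)
u=np.array(cv2.fitEllipse(ct)[0])+(x,y);print(u,onz(c,*u,54))
t=load("top","0");s=load("side","0")
print(tri([ray(c,*u),ray(t,232.897,269.484),ray(s,337.528,334.386)]))
E
```

```text
[323.54788208 225.45748901] [502.1088431  288.99175696  54.        ]
(array([502.53105074, 288.91078271,  56.61727398]), [np.float64(0.969607934280147), np.float64(0.7690546839495048), np.float64(1.5430151449331688)])
```

View pics/crop_w1.png

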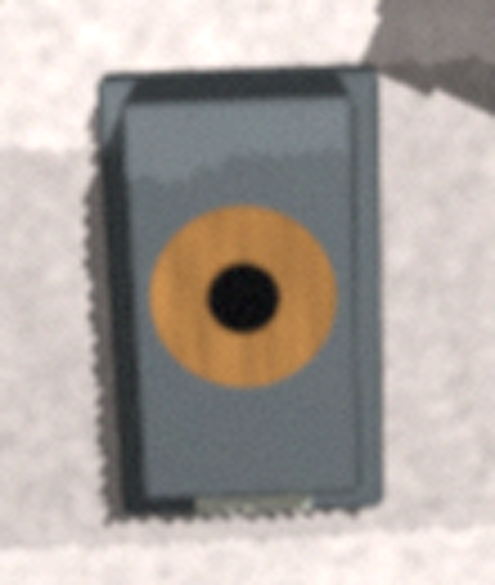

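```bash
python3 - <<'E'
from h import *
c=load("wrist","1")
P=[onz(c,(x+.5)/4.5-.5+270,(y+.5)/4.5-.5+160,54) for x,y in((125,100),(350,95),(362,490),(140,500))]
for p in P:print(p.round(1))
a,b,d,e=P
for v in(d-b,e-a):print(np.degrees(np.arctan2(v[1],v[0])),np.linalg.norm(v))
for v in(b-a,d-e):print(np.degrees(np.arctan2(v[1],v[0])),np.linalg.norm(v))
print(sum(P)/4)
E
```

```text
[466.5 314.   54. ]
[504.  332.4  54. ]
[540.7 262.6  54. ]
[501.1 241.9  54. ]
-62.250162883655264 78.84956899225095
-64.34434155561584 80.00182950123137
26.088376921685143 41.784582217717414
27.605388873358326 44.69059842705069
[503.05925995 287.72391292  54.        ]
```

>>> {"fn": "jog_arm", "kwargs": {"steps": [[0,0,0,0,0,-0.035,8.5]]}}

```text
time: 2.45
eef_pos: [502.6, 288.9, 210.0]
ee_rot: [-3.141, -0.001, 2.045]
contact_force: [0.3, -0.0, -0.2]
gripper_width: 84.8
```

```bash
python3 -c "
from h import *
tofr((502.5,288.5,32),116.8)"
```

```text
now [502.6 288.9 210. ] yaw 117.16 t 2.45 shift cm [-0.04 -0.02 17.8 ] turn z 0.0062
tilt 0.001 F [ 0.3 -0.  -0.2] w 84.8
shift after turn [-0.03 -0.03 17.8 ]
```

>>> {"fn": "jog_arm", "kwargs": {"steps": [[0,0,3,0,0,0,8.5],[0,0,3,0,0,0,8.5],[0,0,3,0,0,0,8.5],[0,0,3,0,0,0,8.5],[0,0,2.5,0,0,0,8.5],[0,0,2,0,0,0,8.5],[0,0,1.3,0,0,0,8.5],[0,0,0,0,0,0,8.5]]}}

```text
time: 3.12
eef_pos: [501.0, 288.1, 29.6]
ee_rot: [-3.136, -0.0, 2.045]
contact_force: [-1.3, 0.7, -0.1]
gripper_width: 85.2
```

```bash
python3 -c "
from h import *
tofr((502.5,288.5,32),116.8); snap('wrist','2')"
```

```text
now [501.  288.1  29.6] yaw 117.17 t 3.1167 shift cm [-0.03  0.15 -0.24] turn z 0.0064
tilt 0.0052 F [-1.3  0.7 -0.1] w 85.2
shift after turn [-0.03  0.15 -0.24]
```

View pics/wrist_2.png

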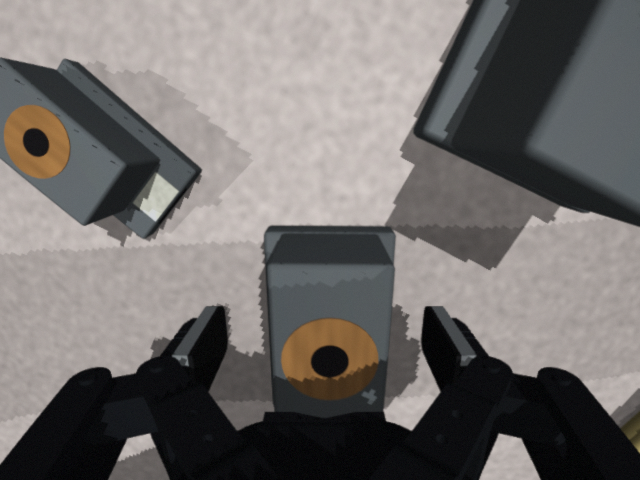

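>>> {"fn": "jog_arm", "kwargs": {"newtons": 40, "steps": [[0,0.1,-0.3,0,0,0,8.5],[0,0,0,0,0,0,4],[0,0,0,0,0,0,4],[0,0,0,0,0,0,4],[0,0,0,0,0,0,4],[0,0,0,0,0,0,4],[0,0,0,0,0,0,4],[0,0,0,0,0,0,4]]}}

```text
time: 3.83
eef_pos: [505.0, 288.6, 36.4]
ee_rot: [3.14, -0.001, 2.043]
contact_force: [-3.4, 0.3, 6.6]
gripper_width: 43.5
```

>>> {"fn": "jog_arm", "kwargs": {"newtons": 40, "steps": [[0,0,0,0,0,0,4],[0,0,0,0,0,0,4],[0,0,0,0,0,0,4]]}}

```text
time: 4.08
eef_pos: [505.0, 288.5, 36.4]
ee_rot: [3.14, -0.001, 2.043]
contact_force: [-0.4, -0.5, 6.7]
gripper_width: 43.2
```

```bash
python3 -c "
from h import *
tofr((502.5,288.5,32),116.8); snap('wrist','3')"
```

```text
now [505.  288.5  36.4] yaw 117.03 t 4.0833 shift cm [ 0.11 -0.23  0.44] turn z 0.0041
tilt 0.0015 F [-0.4 -0.5  6.7] w 43.2
shift after turn [ 0.11 -0.23  0.44]
```

View pics/wrist_3.png

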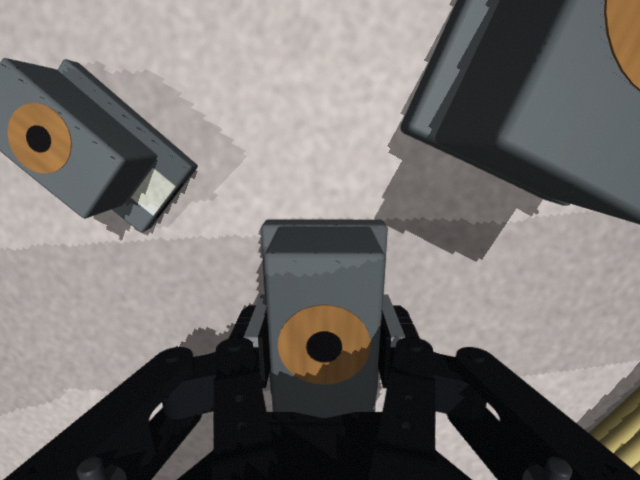

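>>> {"fn": "jog_arm", "kwargs": {"newtons": 60, "steps": [[0,0,-0.5,0,0,0,4],[0,0,-1,0,0,0,4],[0,0,-2,0,0,0,4],[0,0,-2,0,0,0,4],[0,0,-2,0,0,0,4],[0,0,-1,0,0,0,4],[0,0,0,0,0,0.05,4],[0,0,0,0,0,0.05,4]]}}

```text
time: 4.8
eef_pos: [504.8, 288.3, 121.5]
ee_rot: [3.14, -0.001, 1.94]
contact_force: [-0.4, 0.0, -2.2]
gripper_width: 43.0
```

>>> {"fn": "jog_arm", "kwargs": {"steps": [[0,0,0,0,0,0.096,4],[0,0,0,0,0,0.096,4],[0,0,0,0,0,0.096,4],[0,0,0,0,0,0.096,4],[0,0,0,0,0,0.096,4],[0,0,0,0,0,0.096,4],[0,0,0,0,0,0.088,4],[0,0,0,0,0,0,4]]}}

```text
time: 5.47
eef_pos: [504.1, 288.1, 120.1]
ee_rot: [-3.141, 0.001, 1.277]
contact_force: [-0.1, 0.7, -2.2]
gripper_width: 43.1
```

```bash
python3 -c "
from h import *
tofr((531.7,-26.5,90),73.2)"
```

```text
now [504.1 288.1 120.1] yaw 73.16 t 5.4667 shift cm [-29.31  11.76   3.03] turn z -0.0007
tilt 0.0008 F [-0.1  0.7 -2.2] w 43.1
shift after turn [-29.32  11.74   3.01]
```

>>> {"fn": "jog_arm", "kwargs": {"steps": [[-2.9,1.2,0,0,0,0,4],[-2.9,1.2,0,0,0,0,4],[-2.9,1.2,0,0,0,0,4],[-2.9,1.2,0,0,0,0,4],[-2.9,1.2,0,0,0,0,4],[-2.9,1.2,0,0,0,0,4],[-2.9,1.2,0,0,0,0,4],[-2.9,1.2,0,0,0,0,4]]}}

```text
time: 6.13
eef_pos: [529.4, 36.9, 120.4]
ee_rot: [-3.141, -0.0, 1.282]
contact_force: [0.8, 1.3, -2.2]
gripper_width: 43.1
```

>>> {"fn": "jog_arm", "kwargs": {"steps": [[-2.9,1.1,0.5,0,0,0,4],[-2.0,0.9,0.5,0,0,0,4],[0,0,0,0,0,0,4],[0,0,0,0,0,0,4]]}}

```text
time: 6.47
eef_pos: [534.4, -16.0, 110.2]
ee_rot: [-3.141, 0.0, 1.277]
contact_force: [1.0, 1.0, -2.5]
gripper_width: 43.3
```

```bash
python3 -c "
from h import *
tofr((531.7,-26.5,44),73.2); snap('wrist','4');snap('top','4');c=snap('side','4')
cr=c['color'][50:260,270:450,::-1];cv2.imwrite('pics/cs4.png',cv2.resize(cr,None,fx=2.8,fy=2.8,interpolation=2))
c=load('top','4');cr=c['color'][190:370,330:610,::-1];cv2.imwrite('pics/ct4.png',cv2.resize(cr,None,fx=2.8,fy=2.8,interpolation=2))
"
```

```text
now [534.4 -16.  110.2] yaw 73.19 t 6.4667 shift cm [-1.08  0.05  6.62] turn z -0.0002
tilt 0.0006 F [ 1.   1.  -2.5] w 43.3
shift after turn [-1.08  0.04  6.62]
```

View pics/wrist_4.png

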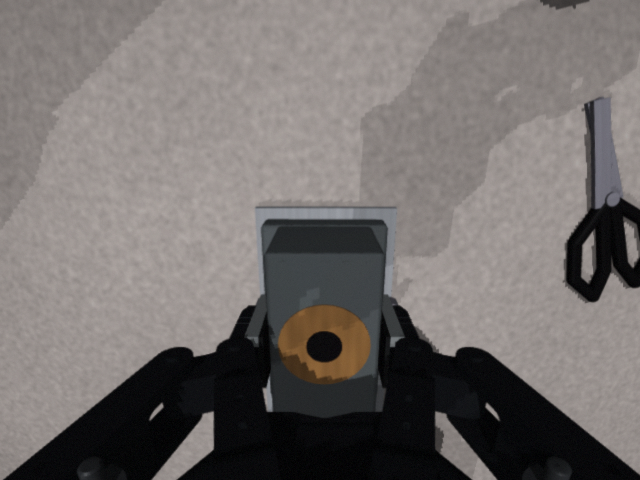

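View pics/cs4.png

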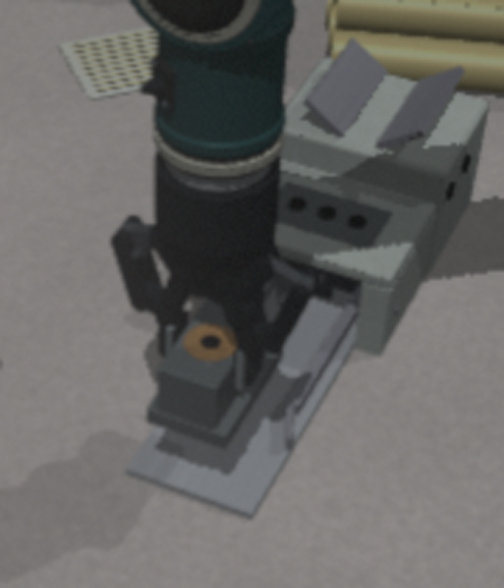

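View pics/ct4.png

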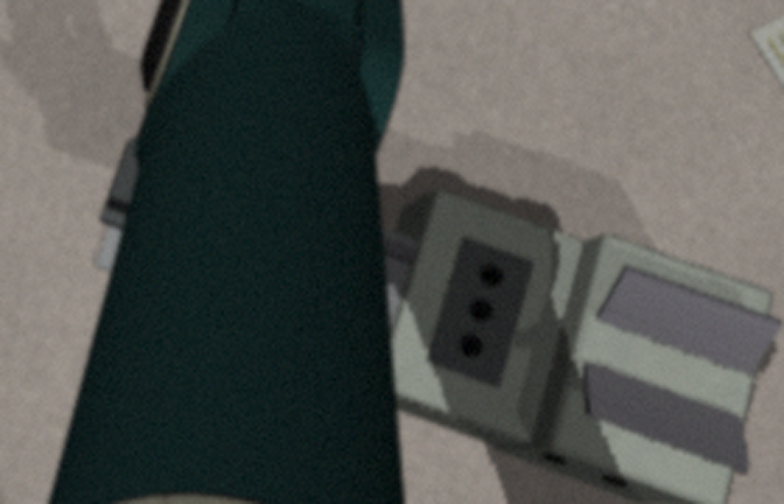

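```bash
python3 - <<'E'
from h import *
c=load("wrist","4")
cr=c["color"][190:320,235:415,::-1];cv2.imwrite('pics/cw4.png',np.clip(cv2.resize(cr,None,fx=4.2,fy=4.2,interpolation=2)*1.5,0,255).astype(np.uint8))
a=onz(c,256.5,206.5,6);b=onz(c,396,208,6);print(a.round(1),b.round(1),((a+b)/2).round(1),np.linalg.norm(a-b),np.degrees(np.arctan2(*(b-a)[1::-1])))
# triangulate corners with top_0
t=load("top","0")
for w,p in(((256.5,206.5),(365.0,284.5)),((396,208),(379.05,240.1))): print(tri([ray(c,*w),ray(t,*p)]))
E
```

```text
[496.8  27.2   6. ] [590.2  -2.1   6. ] [543.5  12.6   6. ] 97.91001176958234 -17.426609244292276
(array([ 4.95342150e+02,  2.53215550e+01, -4.21232361e-01]), [np.float64(1.0205863512988549), np.float64(1.0205863512988185)])
(array([ 5.89158966e+02, -5.52805819e-01,  1.11513904e+01]), [np.float64(0.37985413886747443), np.float64(0.3798541388674669)])
```

View pics/cw4.png

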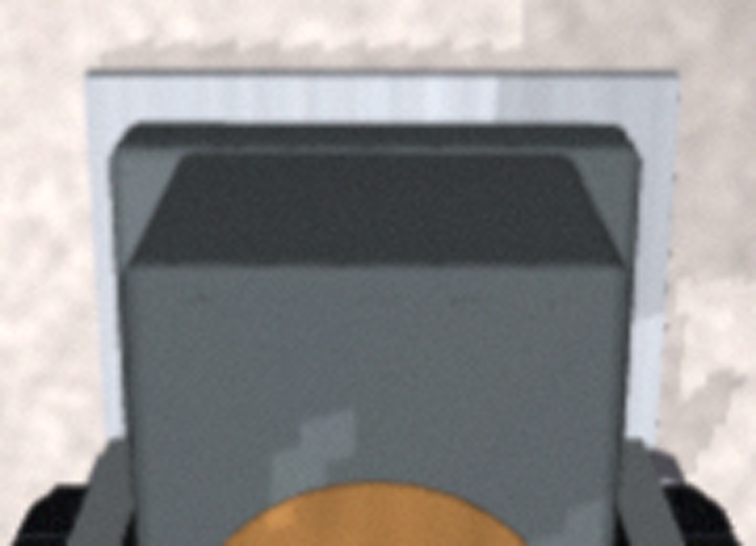

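>>> {"fn": "jog_arm", "kwargs": {"steps": [[-0.5,0,1,0,0,0,4],[-0.5,0,1.5,0,0,0,4],[0,0,1.5,0,0,0,4],[0,0,1.0,0,0,0,4],[0,0,0.6,0,0,0,4],[0,0,0.5,0,0,0,4],[0,0,0,0,0,0,4],[0,0,0,0,0,0,4]]}}

```text
time: 7.28
eef_pos: [532.0, -23.8, 49.3]
ee_rot: [3.141, -0.0, 1.279]
contact_force: [0.3, 0.1, -1.6]
gripper_width: 43.3
```

```bash
python3 -c "
from h import *
tofr((531.7,-26.5,42.4),73.0)"
```

```text
now [532.  -23.8  49.3] yaw 73.29 t 7.2833 shift cm [-0.27  0.04  0.69] turn z 0.005
tilt 0.0002 F [ 0.3  0.1 -1.6] w 43.3
shift after turn [-0.27  0.05  0.69]
```

>>> {"fn": "jog_arm", "kwargs": {"steps": [[-0.2,0,0.3,0,0,0.004,4],[0,0,0.2,0,0,0,4],[0,0,0,0,0,0,4]]}}

```text
time: 7.53
eef_pos: [531.2, -26.0, 44.3]
ee_rot: [3.141, -0.0, 1.274]
contact_force: [0.0, 0.1, -2.6]
gripper_width: 43.1
```

>>> {"fn": "jog_arm", "kwargs": {"steps": [[0,0,0.15,0,0,0,4],[0,0,0,0,0,0,4]]}}

```text
time: 7.7
eef_pos: [531.3, -25.8, 42.8]
ee_rot: [3.141, -0.0, 1.275]
contact_force: [0.9, -0.1, -2.7]
gripper_width: 43.2
```

>>> {"fn": "jog_arm", "kwargs": {"steps": [[0,0,0.1,0,0,0,4],[0,0,0,0,0,0,4]]}}

```text
time: 7.87
eef_pos: [531.4, -25.8, 42.5]
ee_rot: [-3.142, -0.001, 1.275]
contact_force: [-3.3, 1.4, 4.9]
gripper_width: 43.0
```

>>> {"fn": "jog_arm", "kwargs": {"steps": [[0,0,0.1,0,0,0,4],[0,0,0,0,0,0,4]]}}

```text
time: 8.03
eef_pos: [531.3, -25.8, 42.5]
ee_rot: [-3.141, -0.001, 1.275]
contact_force: [-6.5, 0.5, 16.2]
gripper_width: 43.3
```

```bash
python3 -c "
from h import *
tofr((531.7,-26.5,42.4),73.0);c=snap('side','5')
cr=c['color'][100:260,290:430,::-1];cv2.imwrite('pics/cs5.png',cv2.resize(cr,None,fx=3.6,fy=3.6,interpolation=2))
"
```

```text
now [531.3 -25.8  42.5] yaw 73.03 t 8.0333 shift cm [-0.06  0.05  0.01] turn z 0.0006
tilt 0.0015 F [-6.5  0.5 16.2] w 43.3
shift after turn [-0.06  0.05  0.01]
```

View pics/cs5.png

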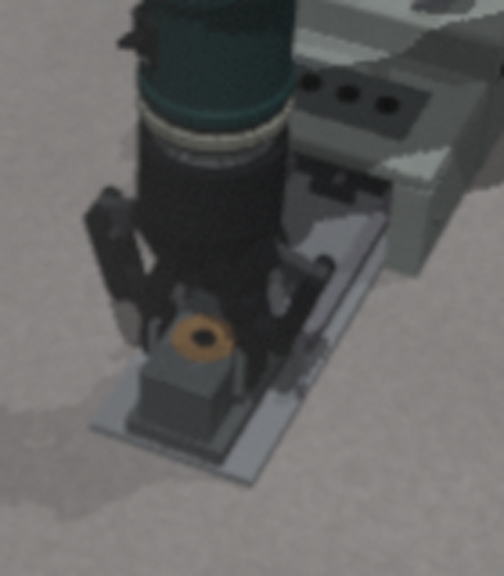

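>>> {"fn": "jog_arm", "kwargs": {"steps": [[0,0,-0.15,0,0,0,4.3],[0,0,0,0,0,0,8.5],[0,0,0,0,0,0,8.5],[0,0,0,0,0,0,8.5],[0,0,0,0,0,0,8.5],[0,0,0,0,0,0,8.5]]}}

```text
time: 8.58
eef_pos: [531.3, -25.8, 42.2]
ee_rot: [-3.142, 0.0, 1.275]
contact_force: [-0.3, 0.0, 0.9]
gripper_width: 84.7
```

>>> {"fn": "jog_arm", "kwargs": {"steps": [[0,0,-1,0,0,0,8.5],[0,0,-2,0,0,0,8.5],[0,0,-3,0,0,0,8.5],[0,0,-3,0,0,0,8.5],[2,0,-2,0,0,0,8.5],[3,0,0,0,0,0,0],[3,0,0,0,0,0,0],[2,0,0,0,0,0,0]]}}

```text
time: 9.25
eef_pos: [561.4, 73.0, 153.7]
ee_rot: [3.14, -0.002, 1.277]
contact_force: [0.3, 0.5, -0.6]
gripper_width: 50.9
```

>>> {"fn": "jog_arm", "kwargs": {"steps": [[0,0,0,0,0,0,0],[0,0,0,0,0,0,0],[0,0,0,0,0,0,0],[0,0,0,0,0,0,0],[0,0,0,0,0,0,0]]}}

```text
time: 9.67
eef_pos: [560.2, 68.4, 152.5]
ee_rot: [3.142, 0.0, 1.273]
contact_force: [0.1, -0.2, -0.1]
gripper_width: 0.1
```

```bash
python3 -c "
from h import *
tofr((543.5,12.6,60),73.0);c=snap('side','6')
cr=c['color'][100:260,290:430,::-1];cv2.imwrite('pics/cs6.png',cv2.resize(cr,None,fx=3.6,fy=3.6,interpolation=2));snap('wrist','6');snap('top','6')
"
```

```text
now [560.2  68.4 152.5] yaw 72.91 t 9.6667 shift cm [-5.82  0.04  9.25] turn z -0.0016
tilt 0.0003 F [ 0.1 -0.2 -0.1] w 0.1
shift after turn [-5.82  0.03  9.25]
```

View pics/cs6.png

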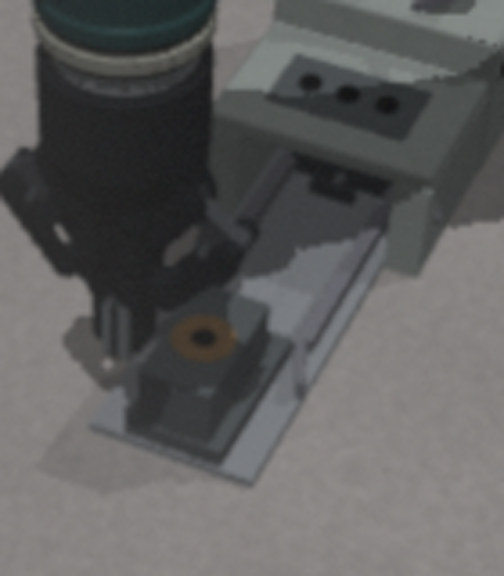

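View pics/wrist_6.png

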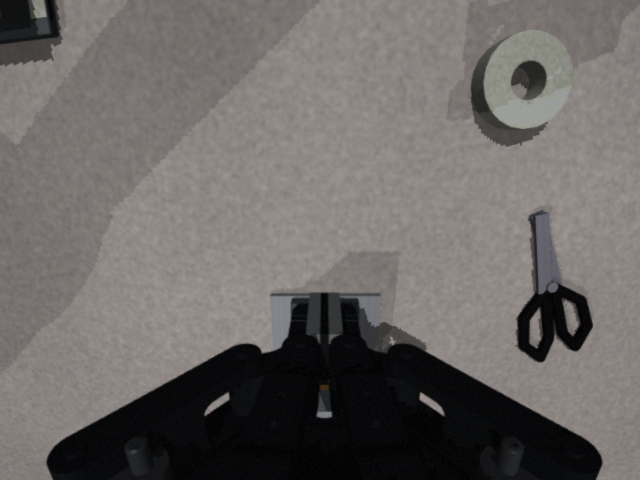

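View pics/top_6.png

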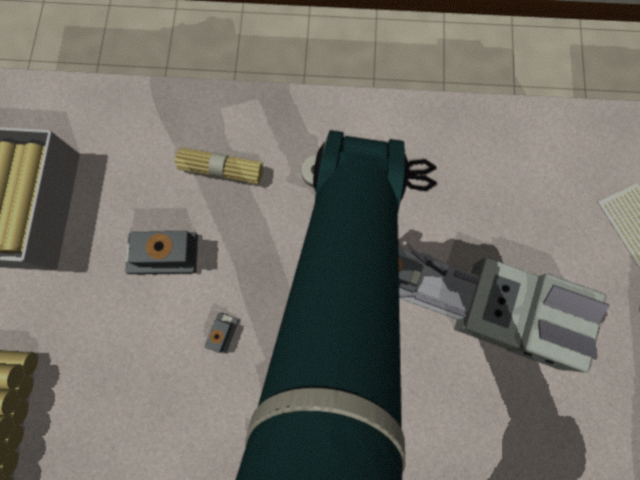

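>>> {"fn": "jog_arm", "kwargs": {"steps": [[0,0,2,0,0,0,0],[0,0,3,0,0,0,0],[0,0,3,0,0,0,0],[0,0,2,0,0,0,0],[0,0,1,0,0,0,0],[0,0,0.5,0,0,0,0],[0,0,0,0,0,0,0],[0,0,0,0,0,0,0]]}}

```text
time: 10.48
eef_pos: [561.2, 69.6, 38.1]
ee_rot: [3.14, -0.001, 1.274]
contact_force: [-0.5, -0.2, 0.1]
gripper_width: 0.2
```

```bash
python3 -c "
from h import *
tofr((543.5,12.6,36),73.0);c=snap('side','7')
cr=c['color'][130:290,270:410,::-1];cv2.imwrite('pics/cs7.png',cv2.resize(cr,None,fx=3.6,fy=3.6,interpolation=2));snap('wrist','7')
"
```

```text
now [561.2  69.6  38.1] yaw 73.01 t 10.4833 shift cm [-5.97 -0.03  0.21] turn z 0.0003
tilt 0.0015 F [-0.5 -0.2  0.1] w 0.2
shift after turn [-5.97 -0.03  0.21]
```

View pics/cs7.png

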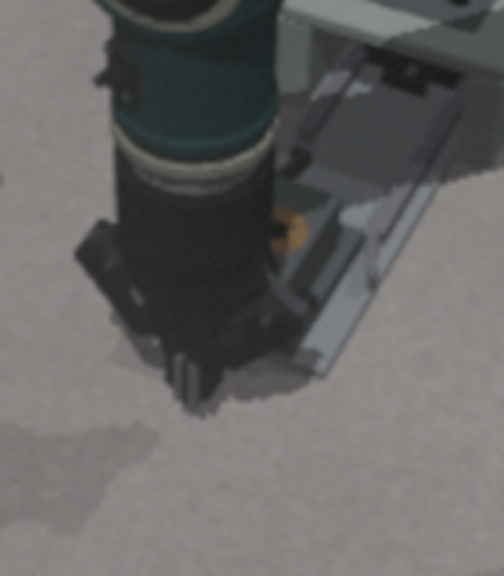

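View pics/wrist_7.png

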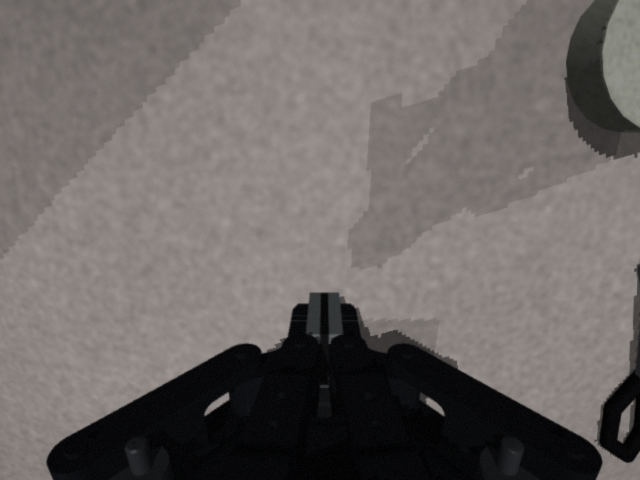

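```bash
python3 - <<'E'
from h import *
s=load("side","7");o,d=ray(s,190/3.6+270,408/3.6+130)
for z in(10,16,22,28):print(z,onz(s,190/3.6+270,406/3.6+130,z).round(1))
w=load("wrist","7")
for z in(10,16,22,28):print(z,onz(w,324,292,z).round(1))
print(proj(s,[561.2,69.6,27]),proj(s,[561.2,69.6,16]),proj(s,[564.4,80,27]),proj(s,[564.4,80,16]))
E
```

```text
10 [564.9  63.8  10. ]
16 [564.1  68.8  16. ]
22 [563.3  73.9  22. ]
28 [562.4  78.9  28. ]
10 [560.8  71.3  10. ]
16 [561.7  74.   16. ]
22 [562.5  76.8  22. ]
28 [563.3  79.5  28. ]
(np.float64(324.207017474499), np.float64(239.53796659072756)) (np.float64(324.2018933191109), np.float64(243.25930033753843)) (np.float64(321.659947104062), np.float64(243.43300859452143)) (np.float64(321.6754823983301), np.float64(247.14574147872642))
```

>>> {"fn": "jog_arm", "kwargs": {"steps": [[0,0,0.7,0,0,0,0],[0,0,0.5,0,0,0,0],[-1,0,0,0,0,0,0],[-1.5,0,0,0,0,0,0],[-1,0,0,0,0,0,0],[-0.5,0,0,0,0,0,0],[-0.5,0,0,0,0,0,0],[-0.5,0,0,0,0,0,0]]}}

```text
time: 11.25
eef_pos: [545.9, 21.8, 25.4]
ee_rot: [3.141, -0.001, 1.274]
contact_force: [0.5, 1.1, 0.6]
gripper_width: -0.0
```

>>> {"fn": "jog_arm", "kwargs": {"steps": [[-0.5,0,0,0,0,0,0],[-0.5,0,0,0,0,0,0],[-0.5,0,0,0,0,0,0],[-0.5,0,0,0,0,0,0],[-0.5,0,0,0,0,0,0],[-0.5,0,0,0,0,0,0],[-0.5,0,0,0,0,0,0],[0,0,0,0,0,0,0]]}}

```text
time: 11.92
eef_pos: [535.5, -11.5, 25.4]
ee_rot: [-3.141, -0.001, 1.274]
contact_force: [-0.0, 1.8, -0.1]
gripper_width: -0.1
```

```bash
python3 -c "
from h import *
tofr((500.0-2.3-.0+.0,-130.9+7.7,26),73.0);c=snap('side','8')
cr=c['color'][100:260,290:430,::-1];cv2.imwrite('pics/cs8.png',cv2.resize(cr,None,fx=3.6,fy=3.6,interpolation=2));snap('wrist','8')
"
```

```text
now [535.5 -11.5  25.4] yaw 73.01 t 11.9167 shift cm [-11.79  -0.35  -0.07] turn z 0.0002
tilt 0.0009 F [-0.   1.8 -0.1] w -0.1
shift after turn [-11.79  -0.35  -0.06]
```

View pics/cs8.png

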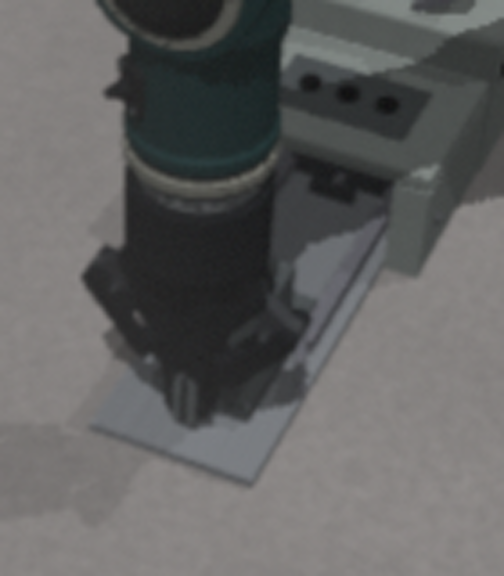

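View pics/wrist_8.png

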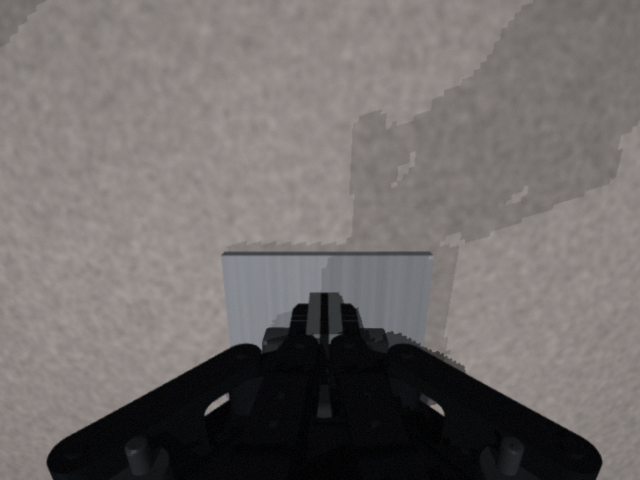

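>>> {"fn": "jog_arm", "kwargs": {"steps": [[-0.7,0,0,0,0,0,0],[-0.7,0,0,0,0,0,0],[-0.7,0,0,0,0,0,0],[-0.7,0,0,0,0,0,0],[-0.7,0,0,0,0,0,0],[-0.7,0,0,0,0,0,0],[-0.7,0,0,0,0,0,0],[-0.7,0,0,0,0,0,0]]}}

```text
time: 12.68
eef_pos: [518.8, -65.7, 25.2]
ee_rot: [-3.141, 0.0, 1.275]
contact_force: [-0.3, 4.2, 0.7]
gripper_width: -0.2
```

```bash
python3 -c "
from h import *
tofr((501.9,-123.2,26),73.0);c=snap('side','9')
cr=c['color'][90:250,290:430,::-1];cv2.imwrite('pics/cs9.png',np.clip(cv2.resize(cr,None,fx=3.6,fy=3.6,interpolation=2)*1.4,0,255).astype(np.uint8))
"
```

```text
now [518.8 -65.7  25.2] yaw 73.03 t 12.6833 shift cm [-5.99  0.06 -0.08] turn z 0.0006
tilt 0.0005 F [-0.3  4.2  0.7] w -0.2
shift after turn [-5.99  0.06 -0.08]
```

View pics/cs9.png

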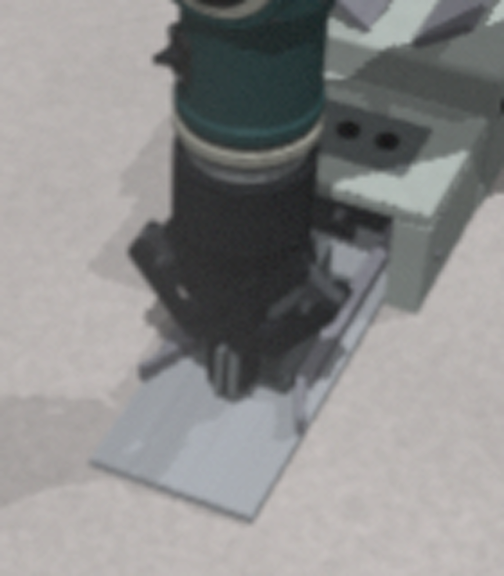

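>>> {"fn": "jog_arm", "kwargs": {"steps": [[-0.5,0,0,0,0,0,0],[-0.5,0,0,0,0,0,0],[-0.5,0,0,0,0,0,0],[-0.5,0,0,0,0,0,0],[-0.5,0,0,0,0,0,0],[-0.5,0,0,0,0,0,0],[-0.5,0,0,0,0,0,0],[-0.5,0,0,0,0,0,0]]}}

```text
time: 13.4
eef_pos: [507.4, -103.8, 25.3]
ee_rot: [-3.141, -0.0, 1.275]
contact_force: [-0.7, 3.3, 0.3]
gripper_width: 0.3
```

```bash
python3 -c "
from h import *
tofr((501.9,-123.2,26),73.0)"
```

```text
now [ 507.4 -103.8   25.3] yaw 73.03 t 13.4 shift cm [-2.02  0.04 -0.07] turn z 0.0006
tilt 0.0002 F [-0.7  3.3  0.3] w 0.3
shift after turn [-2.02  0.04 -0.07]
```

>>> {"fn": "jog_arm", "kwargs": {"steps": [[-0.3,0,0,0,0,0,0],[-0.3,0,0,0,0,0,0],[-0.3,0,0,0,0,0,0],[-0.3,0,0,0,0,0,0],[0,0,0,0,0,0,0]]}}

```text
time: 13.82
eef_pos: [504.3, -113.9, 25.4]
ee_rot: [-3.141, -0.002, 1.275]
contact_force: [0.9, 7.1, 2.3]
gripper_width: -0.2
```

>>> {"fn": "jog_arm", "kwargs": {"steps": [[-0.2,0,0,0,0,0,0],[-0.2,0,0,0,0,0,0],[0,0,0,0,0,0,0]]}}

```text
time: 14.07
eef_pos: [503.4, -117.0, 25.5]
ee_rot: [-3.141, -0.002, 1.276]
contact_force: [0.1, 8.9, 3.0]
gripper_width: -0.0
```

>>> {"fn": "jog_arm", "kwargs": {"steps": [[-0.2,0,0,0,0,0,0],[0,0,0,0,0,0,0]]}}

```text
time: 14.23
eef_pos: [502.9, -118.7, 25.5]
ee_rot: [-3.141, -0.002, 1.276]
contact_force: [0.9, 9.3, 2.5]
gripper_width: -0.2
```

```bash
python3 -c "
from h import *
tofr((501.9,-123.2,26),73.0);c=snap('side','10');snap('wrist','10')
cr=c['color'][90:250,290:430,::-1];cv2.imwrite('pics/cs10.png',np.clip(cv2.resize(cr,None,fx=3.6,fy=3.6,interpolation=2)*1.4,0,255).astype(np.uint8))
"
```

```text
now [ 502.9 -118.7   25.5] yaw 73.13 t 14.2333 shift cm [-0.46  0.04 -0.05] turn z 0.0022
tilt 0.0025 F [0.9 9.3 2.5] w -0.2
shift after turn [-0.46  0.04 -0.05]
```

View pics/cs10.png

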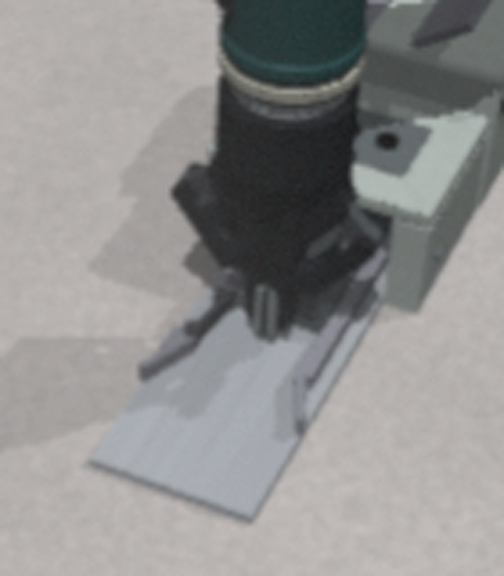

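View pics/wrist_10.png

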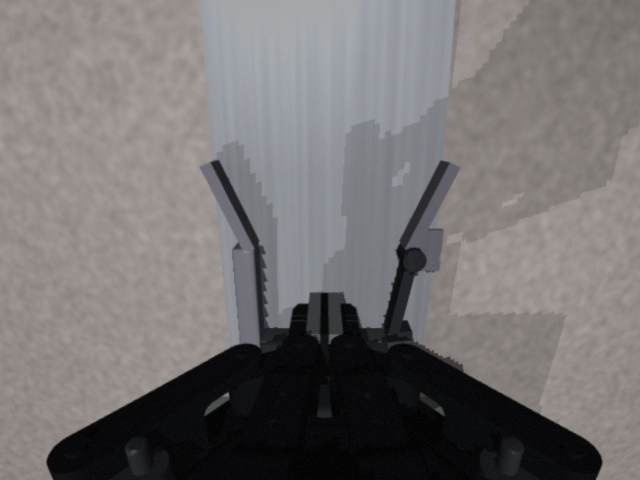

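>>> {"fn": "jog_arm", "kwargs": {"steps": [[-0.1,0,0,0,0,0,0],[-0.1,0,0,0,0,0,0],[0,0,0,0,0,0,0]]}}

```text
time: 14.58
eef_pos: [502.3, -120.3, 25.5]
ee_rot: [-3.141, -0.003, 1.277]
contact_force: [1.6, 9.5, 4.1]
gripper_width: -0.0
```

>>> {"fn": "jog_arm", "kwargs": {"steps": [[-0.1,0,0,0,0,0,0],[-0.1,0,0,0,0,0,0],[0,0,0,0,0,0,0]]}}

```text
time: 14.83
eef_pos: [502.1, -122.9, 25.6]
ee_rot: [3.141, -0.002, 1.276]
contact_force: [2.0, 7.8, 2.8]
gripper_width: -0.1
```

```bash
python3 -c "
from h import *
tofr((501.9,-123.2,26),73.0);c=snap('wrist','11')
d=load('wrist','10')
a=[cv2.resize(x['color'][220:350,340:470,::-1],None,fx=3,fy=3,interpolation=2) for x in (d,c)]
cv2.imwrite('pics/cw11.png',np.clip(np.hstack(a)*1.4,0,255).astype(np.uint8))
"
```

```text
now [ 502.1 -122.9   25.6] yaw 73.11 t 14.8333 shift cm [-0.03 -0.01 -0.04] turn z 0.0019
tilt 0.0021 F [2.  7.8 2.8] w -0.1
shift after turn [-0.03 -0.01 -0.04]
```

View pics/cw11.png

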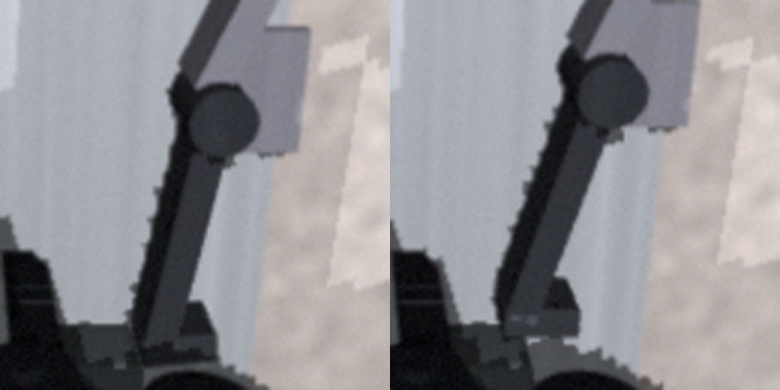

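>>> {"fn": "jog_arm", "kwargs": {"steps": [[0.2,0,0,0,0,0,0],[0.3,0,0,0,0,0,0],[0.5,0,0,0,0,0,0],[0.5,0,0,0,0,0,0],[0,0,0,0,0,0,0],[0,0,0,0,0,0,0]]}}

```text
time: 15.38
eef_pos: [505.6, -110.4, 25.2]
ee_rot: [3.141, 0.001, 1.275]
contact_force: [0.7, -0.2, -0.4]
gripper_width: -0.3
```

```bash
python3 -c "
from h import *
tofr((501.9,-123.2,26),73.0);c=snap('wrist','12')
cv2.imwrite('pics/cw12.png',np.clip(cv2.resize(c['color'][220:400,240:440,::-1],None,fx=3.3,fy=3.3,interpolation=2)*1.4,0,255).astype(np.uint8))
"
```

```text
now [ 505.6 -110.4   25.2] yaw 73.04 t 15.3833 shift cm [-1.34  0.02 -0.08] turn z 0.0008
tilt 0.0008 F [ 0.7 -0.2 -0.4] w -0.3
shift after turn [-1.34  0.02 -0.08]
```

View pics/cw12.png

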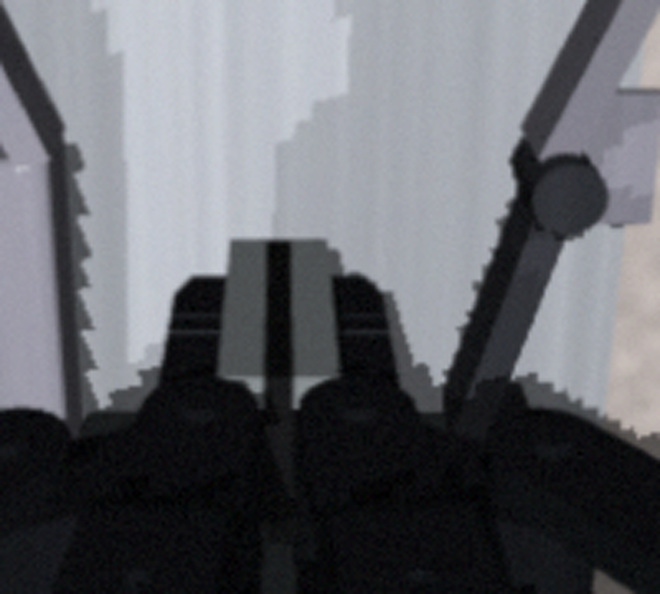

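>>> {"fn": "jog_arm", "kwargs": {"steps": [[1,0,0,0,0,0,0],[2,0,0,0,0,0,0],[2,0,0,0,0,0,0],[2,0,-1,0,0,0,0],[2,0,-3,0,0,0,0],[2,0,-3,0,0,0,0],[2,0,-3,0,0,0,0],[2,0,-3,0,0,0,0]]}}

```text
time: 16.1
eef_pos: [549.2, 34.8, 156.6]
ee_rot: [-3.141, 0.001, 1.275]
contact_force: [0.7, -0.2, 0.4]
gripper_width: -0.2
```

>>> {"fn": "jog_arm", "kwargs": {"steps": [[3,0,-1,0,0,0,0],[3,0,0,0,0,0,0],[3,0,0,0,0,0,0],[3,0,0,0,0,0,0],[3,0,0,0,0,0,0],[3,0,0,0,0,0,0],[1,0,0,0,0,0,0],[0,0,0,0,0,0,0]]}}

```text
time: 16.77
eef_pos: [604.4, 219.5, 164.7]
ee_rot: [-3.141, -0.001, 1.28]
contact_force: [0.1, 0.2, -0.4]
gripper_width: 0.0
```

```bash
python3 -c "
from h import *
tofr((501.9,-123.2,26),73.0);c=snap('side','13');t=snap('top','13')
cv2.imwrite('pics/cs13.png',np.clip(cv2.resize(c['color'][90:250,290:460,::-1],None,fx=3.6,fy=3.6,interpolation=2)*1.4,0,255).astype(np.uint8))
cv2.imwrite('pics/ct13.png',np.clip(cv2.resize(t['color'][220:340,350:520,::-1],None,fx=4.5,fy=4.5,interpolation=2)*1.4,0,255).astype(np.uint8))
"
```

```text
now [604.4 219.5 164.7] yaw 73.36 t 16.7667 shift cm [-35.78   0.    13.84] turn z 0.0062
tilt 0.001 F [ 0.1  0.2 -0.4] w 0.0
shift after turn [-35.77   0.22  13.87]
```

View pics/cs13.png

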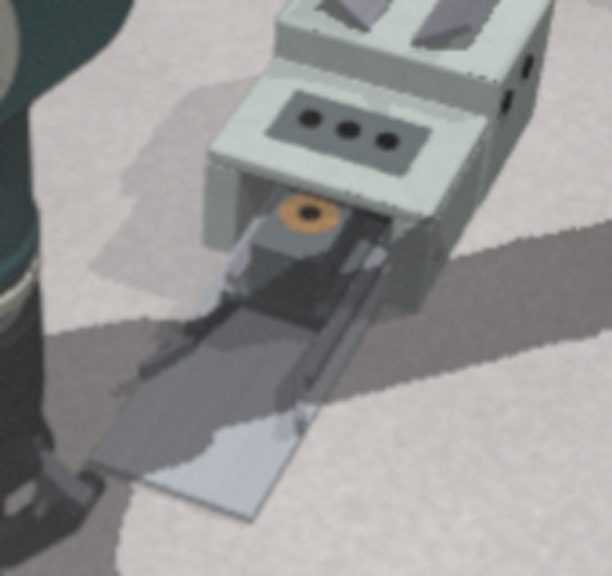

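View pics/ct13.png

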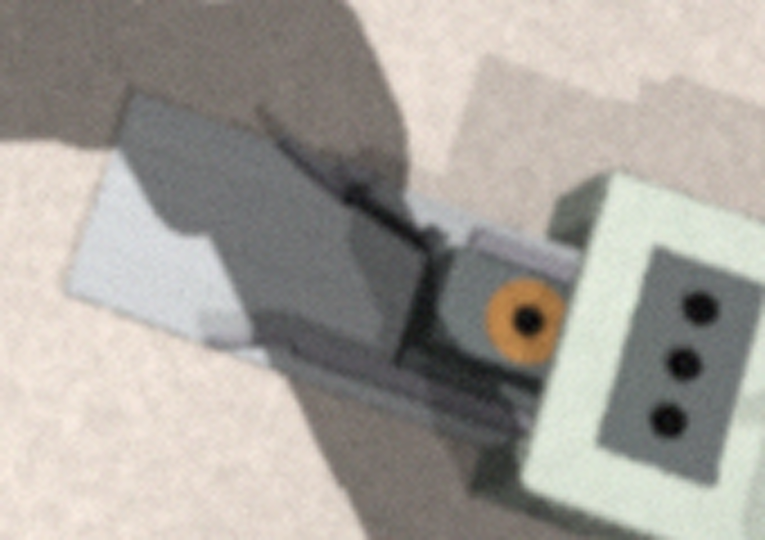

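```bash
python3 - <<'E'
from h import *
t=load("top","13");s=load("side","13")
p,e=tri([ray(t,528/4.5+350,320/4.5+220),ray(s,310/3.6+290,213/3.6+90)])
o=np.array([499.6,-130.8]);x=np.array([-.2924,-.9563]);y=np.array([.9563,-.2924])
print(p.round(1),np.round(e,1),"ring machine",(p[:2]-o)@x,(p[:2]-o)@y)
for n in("ring top z60",):
    q=onz(t,528/4.5+350,320/4.5+220,60)[:2];print((q-o)@x,(q-o)@y); q=onz(s,310/3.6+290,213/3.6+90,60)[:2];print((q-o)@x,(q-o)@y)
E
```

```text
[ 486.9 -167.5   63.6] [1. 1.] ring machine 38.758455945245565 -1.3967381272917236
39.816750012748074 -1.6230666793698487
42.91671464078472 1.0965096500740457
```

```bash
python3 -c "
from h import *
print(order.sign_off())"
```

```text
the job is handed in; nothing more can be done
None
```

I loaded the middle-sized cassette into the machine and handed the job in at about 17 s. It is held by the catch, with the arm clear of everything. No verdict was reported.

**What I did:** I gripped the cassette across its housing and set it on the apron, nose towards the machine and its back just inside the front edge. I then pushed it in from behind with closed fingers.

**Catch:** The push peaked at about 10–11 N, then dropped as the catch swung in. The wrist picture showed its tooth behind the cassette's back. When I backed off, the force fell to about zero and the cassette stayed put.

**Final position:** In the last top and side pictures the ring on the housing sits at machine x 39 to 43 mm. For a loaded cassette it should be 40 to 44. Its y is −1.6 to +1.1 mm. The two views disagree by about 3 mm, more than the 2 mm calibration, and the two-view fix put the ring at z 63.6 mm, where about 60 was expected. I did not measure the catch angle itself. I judged it shut from the pictures and the force drop.

**Bystanders:** The arm never went near the noodle bundle, the paper roll or the shears. I did not measure their positions again at the end.

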